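# Take a finished column base off the left-hand bench spindle

## Task

Take the finished white column base off the bench spindle: back off the hexagon collar nut (its thread is left-handed, so turn it clockwise, letting your grip rise with it) until the line engraved on the nut meets the line engraved on the end of the stud, leave it there for the next base, then slide the slotted washer out from under the nut and lay it flat in the metal tray. Lift the base straight up over the nut and stand it upright with its whole foot on the cork-topped board. The white material is soft, so go by feel: never tighten the nut, do not press the washer hard on the base, squeeze the base only lightly, do not let its bore catch under the nut or force it against the spindle, and leave the other things where they are.

Things in the scene. Friction and masses are not known exactly. Their poses are not given: they have to be found in the camera images.
- spindle: the bench spindle, fixed: grey round foot plate 160 dia x 12, housing, steel flange 92 dia whose top is 45 above the bench, boss 31 dia x 8 on the flange, and a threaded stud 16 dia up the axis to 174 above the bench. It does not turn (locked). Origin on the axis at bench level, z up; its x axis points along the line engraved on the stud's end
- stud_end (a point): centre of the stud's flat upper end, on the axis, 174 above the bench
- stud_mark (a point): outer end of the radial line engraved on the stud's end, 7 from the axis
- nut: steel hexagon collar nut on the stud, left-hand thread: 24 across flats, hexagon 24 high on a round collar 31 dia x 4. Origin at the centre of its underside on the axis, 135 above the bench at the start, z up; x passes through its engraved line at the middle of one flat (flats face 0, 60, 120.. degrees from x). Friction about 0.3 N m: a 45 N grip turns it; it stays where left
- nut_mark (a point): outer end of the radial line engraved on the nut's top, 11.5 from the axis, 28 above the underside. At the start it is 150 degrees from the stud's line. Turning clockwise seen from above (about -z) brings it there and raises the nut, 8 mm for a whole turn; anticlockwise it is tight and crushes the base; clockwise it ends about 240 degrees from the start
- washer: slotted C-shaped steel washer under the nut, 12 thick, 50 across two milled flats (facing +y and -y), from x = -30 (closed end) to +28. Slot 18 wide, open to +x. A recess 33 dia, 2 deep in its top holds the nut's collar, so it comes out, towards its own -x, only when the nut is up over 2 mm. 0.16 kg. Origin in its underside on the stud's axis, z up
- column_base: white turned column base, soft, 80 high: foot 104 dia x 18, waist about 50 dia, rim 64 dia x 14 at the top; a 33 dia bore runs through it: 1 mm clear of the boss and of the nut's collar all round, so off-centre it catches under the collar. Loose on the flange: a washer pressed on it while pulled drags it over and jams. 0.24 to 0.42 kg. Top 125 above the bench. Origin: centre of its underside
- tray: fixed open steel tray 170 (x) x 150 (y) x 22 high, walls and floor 4 thick, for the washer. Origin at the centre of its underside
- board: fixed square cork-topped board 170 x 170 on the bench, its top 12 above the bench, for the finished base. Origin at the centre of its underside
- board_top (a point): centre of the board's upper face
- big_base: bystander: larger white column base, 151 dia, 125 high, standing loose
- white_disc: bystander: white disc with a hole, 110 dia, 18 high, loose
- paint_tin: bystander: paint tin, 84 dia, 95 high, loose
- screwdriver: bystander: loose screwdriver lying on the bench
- white_block: bystander: white block 35 x 110 x 100 high, standing loose
- card_tube: bystander: cardboard tube 44 dia, 130 high, standing loose

How it is judged (in metres and radians):
On the way, in this order (a step that is already met when the one before it is completed fails the run):
1. the nut is backed off until its engraved line meets the stud's (y of nut_mark in the frame of spindle between -0.003 and 0.003 m and x of nut_mark in the frame of spindle above 0.005 m), for 0.2 s.
2. the washer is out and lies flat in the tray (all of step 1 and x of washer in the frame of tray between -0.065 and 0.065 m and y of washer in the frame of tray between -0.055 and 0.055 m and z of washer in the frame of tray below 0.008 m and angle between washer's own z axis and vertical below 0.15 rad and linear speed of washer below 0.02 m/s), for 0.2 s.
At the end, for the whole second after the job is handed in: the nut's line is within 3 mm of the stud's line (about 15 degrees), the washer lies flat in the tray, the base stands upright and at rest with its whole foot on the board (centre within 35 mm of the board's centre along each side) (all of step 2 and x of column_base in the frame of board_top between -0.035 and 0.035 m and y of column_base in the frame of board_top between -0.035 and 0.035 m and z of column_base in the frame of board_top below 0.004 m and angle between column_base's own z axis and vertical below 0.1 rad and linear speed of column_base below 0.02 m/s); the robot touches nothing.
It fails at once if another thing on the bench is moved more than 30 mm (distance of any of big_base, white_disc, paint_tin, screwdriver, white_block, card_tube from where it was at the start of the episode above 0.03 m).
It fails at once if the soft rim is pressed by the washer with over 30 N (contact force between washer and column_base above 30 N).
It fails at once if the base is squeezed with over 70 N in all (35 N a finger) (contact force between the fingers and column_base above 70 N).
It fails at once if the base is caught under the nut with over 12 N or wrenched against the spindle with over 25 N (contact force between column_base and nut above 12 N or contact force between column_base and spindle above 25 N).
It also fails if it takes over 72 s, if anything falls off the work surface, if the arm or the gripper's body presses on something with over 40 N, if the wrist force passes 120 N, or if a joint passes its speed limit or range.

## Robot

A 6-joint arm with a two-finger parallel gripper is mounted at the origin on the work surface. World frame = base frame: x ahead of the robot, y to its left, z up, the work surface at z = 0. Lengths are in mm, angles in rad, forces in N, time in s.
With the tool pointing down it reaches from about 300 to 825 mm from the base axis. Payload 5.4 kg.
Tool frame: the origin (TCP) lies midway between the tips of the shut fingers; the grasp point (between the pads) lies 19 mm behind it; z points along the fingers, y is the line along which they close (so a half turn about z gives the same grasp; the last joint's range is limited). The gripper opens to 92 mm and grips with 3 to 60 N. Pads are 20 mm wide; open, the fingers measure 128 mm over their backs; the gripper's body (75 mm by 189 mm) begins 69 mm behind the grasp point.
Start: joints at [-1.363, 0.158, 1.597, -0, 1.386, -0.21], TCP at [233.282, -525.533, 188.401] pointing down, gripper open.
Joint ranges: [-2.91, 2.91], [-0.94, 2.29], [0.18, 2.7], [-1.29, 4.43], [0.17, 2.64], [-3, 3]. Speed limits (rad/s): [2.57, 2.57, 3.14, 3.14, 3.14, 3.14].

## Interface

Orientations are given as a unit quaternion [x, y, z, w].
In Python, from plant import bot gives the robot as it stands.
- The arm moves only by the tool drive_tool, never from a script. Its argument "motion" is a list of rows, each a list of 3 entries, a list of its own where there are three numbers: the turn, a rotation vector about the tool's x, y, z normalised to -1 to 1, where 1 is 0.5 rad, then the shift along the tool's x, y, z normalised to -1 to 1, where 1 is 300 mm, then the closure, from 0 (fully open) to 1 (shut). In form: [[[wx, wy, wz], [x, y, z], grip], ...]. A call has 1 to 10 rows; each row is the pose to reach, as a shift and turn from the pose commanded when the call began, along the tool's axes at that moment; what a row does not reach only later rows make up. A row lasts 1/12 s, in which the tool goes at most 41.7 mm and 7.16 degrees, less where a joint would pass 70% of its speed; a pose out of reach is approached as far as the arm can. A call with a number of a shift or a turn outside -1 to 1 is refused whole. A call with a gripper value outside its range is refused whole. The fingers move at their own pace and stop on an object; "force" is the grip in N (left out, the last holds). Time passes only in rows, so rows that repeat a pose let the fingers close. It gives the time, the measured TCP pose, the force, the opening and the grip force at its end, in the units of the state.
- bot.get_obs(): the state, without advancing time (a new reading comes with each control period).
- bot.read_camera(name): name is "scene" or "top" or "wrist"; returns a dict with "frame" (400x640x3 uint8, blue, green, red), "depth" (400x640 float32, mm along the optical axis (not along the pixel's ray), 0 where there is no reading), "mtx" (3x3 intrinsics, pixels), "position" and "rotation" of the camera in the world. Camera axes: x right, y down, z forward; pixel columns grow to the right and rows downward; lengths in mm; the calibration is good to about 2 mm. A picture is of the moment at which its call begins.
- bot.sign_off(): hands the job in; it is judged then, once.
The state is a dict: "time_s": time; "joint_positions": joint angles; "qvel": joint speeds; "tau": joint torques, N m; "position": TCP position; "tcp_rot": TCP orientation; "force": force on the tool from outside, world axes, zero at the start; "wrist_torque": the same for the moment, N m; "opening": finger opening in mm; "grasp_force": force on a finger pad.
Only numpy, scipy, OpenCV 4.12 (cv2) and the standard library are available. Lean on these libraries where they do the work, as an engineer would, in place of code of your own. Each camera call takes 0.05 s, during which the arm holds its last target. There are 200 camera calls.

## Working session

There is one attempt and no reset: what is moved stays moved. The work goes in short steps, Python scripts to look and compute and a tool call to move; the robot and the scene stay as the last step left them, time stands still between calls to the robot, and variables do not carry over. Pictures are saved under pics/ and viewed, at most 10 in all, crops included, and the job is handed in when it is done.

Besides the shell and the picture viewer there is one more tool, called after "Emit:" as name([rows], argument=value, ...), one row to a line, values as JSON. drive_tool: Moves the arm, as the interface text tells. Scaled input: -1 to 1 covers 300 mm each way for a shift and 0.5 rad each way for a turn. Its arguments: {"type":"object","properties":{"motion":{"type":"array"},"force":{"type":"number"}},"required":["motion"]}

```bash
mkdir -p pics; ls; python3 - <<'E'
from plant import bot
import cv2
for n in ("scene","top"):
    c=bot.read_camera(n); cv2.imwrite(f"pics/{n}0.png",c["frame"]); print(n,c["mtx"],c["position"],c["rotation"])
    import numpy as np; np.savez(f"{n}0.npz",**c)
print(bot.get_obs())
E
```

```text
pics
scene [[375.55967119   0.         322.52567094]
 [  0.         375.55967119 198.03497702]
 [  0.           0.           1.        ]] [1221.95967804 -408.593601    832.26704612] [ 0.79438182  0.47268269 -0.19319149 -0.32894627]
top [[377.36779423   0.         311.23302154]
 [  0.         377.36779423 195.55398881]
 [  0.           0.           1.        ]] [ 393.9278589   -81.68681342 1109.54807151] [-0.69652947  0.71135434 -0.05996658  0.0722891 ]
{'time_s': 0.1, 'joint_positions': array([-1.36309408e+00,  1.58964672e-01,  1.59808453e+00, -1.27769679e-05,
        1.38621278e+00, -2.10098321e-01]), 'qvel': array([ 1.09795607e-03,  1.23673559e-03, -5.48191960e-05, -3.75930400e-05,
       -5.73042618e-04, -1.33070100e-03]), 'tau': array([-4.05353121e-04, -3.86505747e+01, -3.22959995e+01,  7.03705545e-02,
        3.40179156e-02, -4.76388209e-05]), 'position': array([ 233.15714918, -524.94671542,  187.54032582]), 'tcp_rot': array([ 9.78258985e-01,  2.07385297e-01, -5.27902094e-06, -8.34667682e-04]), 'force': array([-0.18019847,  0.39875193, -0.08259842]), 'wrist_torque': array([ 0.03566453, -0.02002375, -0.01121041]), 'grasp_force': 0.0, 'opening': 91.81755402833048}
```

View pics/top0.png

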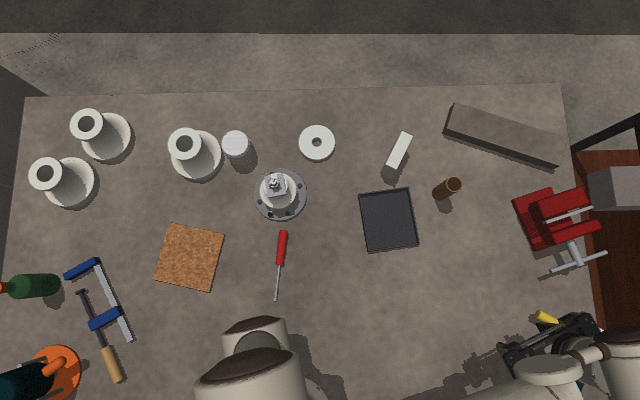

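View pics/scene0.png

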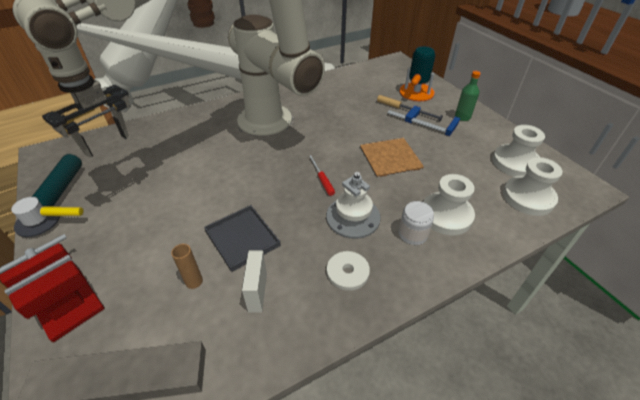

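The top view shows the spindle at about (280,194), with the nut top at (276,181). The tray is at (388,220), the board at (189,257), the screwdriver runs (282,235)–(277,300), and the tin is at (235,145). The scene view has the spindle at (355,200).

```bash
cat > h.py <<'E'
import numpy as np, cv2
from scipy.spatial.transform import Rotation as R
def ray(c,uv,z):
    d=R.from_quat(c["rotation"]).apply([(uv[0]-c["mtx"][0,2])/c["mtx"][0,0],(uv[1]-c["mtx"][1,2])/c["mtx"][1,1],1])
    p=np.array(c["position"]); return p+d*(z-p[2])/d[2]
def proj(c,p):
    q=R.from_quat(c["rotation"]).inv().apply(np.array(p)-c["position"]); m=c["mtx"]
    return np.array([m[0,0]*q[0]/q[2]+m[0,2],m[1,1]*q[1]/q[2]+m[1,2]])
def crop(c,u,v,w,h,k): return cv2.resize(c["frame"][v:v+h,u:u+w],None,fx=k,fy=k,interpolation=cv2.INTER_CUBIC)
E
python3 - <<'E'
from h import *
t=dict(np.load("top0.npz"));s=dict(np.load("scene0.npz"))
a=crop(t,245,160,66,66,6);b=crop(s,322,160,66,88,6)
b=crop(s,322,165,66,66,6)
cv2.imwrite("pics/c1.png",np.hstack([a,b]))
for n,uv,z in [("nuttop",(276,181),163),("plate",(280.5,194.5),12)]: print(n,ray(t,uv,z))
f=t["frame"].astype(int)
# board: brown mask; tray: dark
hsv=cv2.cvtColor(t["frame"],cv2.COLOR_BGR2HSV)
m=((hsv[...,1]>90)&(hsv[...,0]<25)&(hsv[...,2]>90)).astype(np.uint8); m[:, :145]=0; m[:,235:]=0;m[:210]=0;m[305:]=0
r=cv2.minAreaRect(cv2.findNonZero(m));print(r);print("board",[ray(t,p,12).round(1) for p in cv2.boxPoints(r)],ray(t,r[0],12))
for p in [(359,193),(408,187),(419,243),(370,252)]: print("tray",ray(t,p,22).round(1))
for p in [(282,231),(277,300)]: print("sd",ray(t,p,12).round(1))
E
```

```text
nuttop [613.76022577  23.19095023 163.        ]
plate [607.43732949  26.62247505  12.        ]
((187.8345184326172, 256.2176818847656), (58.35153579711914, 61.67509078979492), 14.620874404907227)
board [array([370.3, 396.8,  12. ]), array([541.5, 360.9,  12. ]), array([494.6, 192.7,  12. ]), array([326.4, 233. ,  12. ])] [431.8616044  295.69115329  12.        ]
tray [ 604.7 -204.8   22. ]
tray [ 619.3 -348.8   22. ]
tray [ 455.6 -369.1   22. ]
tray [ 433.1 -228.7   22. ]
sd [499.   22.7  12. ]
sd [304.9  37.7  12. ]
```

View pics/c1.png

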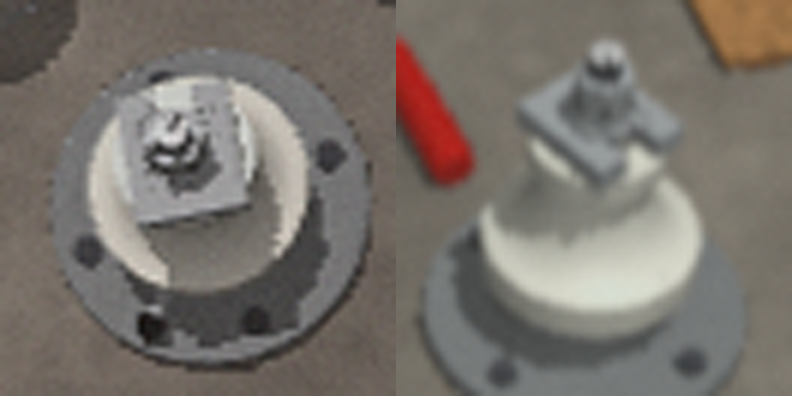

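The left half of the crop is the top view: washer outline (118–250, 85–220), nut at (175,140). In the scene half, the slot opens away from the robot, between (620,180) and (680,130). So the washer comes out roughly towards the robot. Next I'll move above the spindle for a wrist view.

```bash
cat >> h.py <<'E'
def phi(o): x=R.from_quat(o["tcp_rot"]).as_matrix()[:,0]; return np.degrees(np.arctan2(x[1],x[0]))
def to(x,y,z,ph=None):
    "normalised turn/shift from the present pose to a tool-down pose"
    from plant import bot
    o=bot.get_obs(); q=R.from_quat(o["tcp_rot"]); p=phi(o)
    if ph is None: ph=p
    a=np.radians(ph); T=R.from_matrix(np.array([[np.cos(a),np.sin(a),0],[np.sin(a),-np.cos(a),0],[0,0,-1]]))
    s=q.inv().apply(np.array([x,y,z])-o["position"])/300; w=(q.inv()*T).as_rotvec()/0.5
    print("t",round(o["time_s"],2),"pos",o["position"].round(1),"phi",round(p,1),"j6",o["joint_positions"][5].round(2),"F",o["force"].round(1),"open",round(o["opening"],1),"g",round(o["grasp_force"],1))
    print("turn",w.round(4),"shift",s.round(4))
E
python3 -c "
from h import *
to(611,25,330,80)"
```

```text
t 0.1 pos [ 233.2 -524.9  187.5] phi 23.9 j6 -0.21 F [-0.2  0.4 -0.1] open 91.8 g 0.0
turn [-0.0027 -0.0022 -1.9569] shift [ 1.8951 -1.1652 -0.4723]
```

Emit:
drive_tool([
  [[0,0,0],[0.1,-0.06,-0.4],0],
  [[0,0,0],[0.3,-0.2,-0.45],0],
  [[0,0,-0.95],[0.95,-0.58,-0.47],0],
  [[0,0,-0.95],[0.95,-0.58,-0.47],0],
  [[0,0,-0.95],[0.95,-0.58,-0.47],0],
  [[0,0,-0.95],[0.95,-0.58,-0.47],0],
  [[0,0,-0.95],[0.95,-0.58,-0.47],0],
  [[0,0,-0.95],[0.95,-0.58,-0.47],0],
  [[0,0,-0.95],[0.95,-0.58,-0.47],0],
  [[0,0,-0.95],[0.95,-0.58,-0.47],0],
])

```text
time_s: 0.93
position: [425.9, -246.8, 331.2]
tcp_rot: [0.901, 0.434, 0.001, 0.001]
force: [0.5, -0.6, -0.6]
opening: 91.9
grasp_force: 0.0
```

```bash
python3 -c "
from h import *
to(611,25,330,80)"
```

```text
t 0.93 pos [ 425.9 -246.8  331.2] phi 51.5 j6 -0.1 F [ 0.5 -0.6 -0.6] open 91.9 g 0.0
turn [ 0.0059 -0.0024 -0.9964] shift [ 1.0932 -0.0819  0.0059]
```

Emit:
drive_tool([
  [[0,0,-0.98],[1,-0.08,0],0],
  [[0,0,-0.98],[1,-0.08,0],0],
  [[0,0,-0.98],[1,-0.08,0],0],
  [[0,0,-0.98],[1,-0.08,0],0],
  [[0,0,-0.98],[1,-0.08,0],0],
  [[0,0,-0.98],[1,-0.08,0],0],
  [[0,0,-0.98],[1,-0.08,0],0],
  [[0,0,-0.98],[1,-0.08,0],0],
  [[0,0,-0.98],[1,-0.08,0],0],
])

```text
time_s: 1.68
position: [593.2, -0.3, 328.0]
tcp_rot: [0.769, 0.639, -0.001, -0.001]
force: [-0.5, 0.1, 0.1]
opening: 91.5
grasp_force: 0.0
```

```bash
python3 - <<'E'
from h import *
from plant import bot
to(611,25,330,80)
c=bot.read_camera("wrist"); np.savez("w1.npz",**c)
o=bot.get_obs(); q=R.from_quat(o["tcp_rot"])
print("cam in tool",q.inv().apply(c["position"]-o["position"]).round(1),(q.inv()*R.from_quat(c["rotation"])).as_euler("xyz",degrees=True), c["mtx"])
print(proj(c,[611,25,174]),proj(c,[611,25,45]))
u,v=proj(c,[611,25,150]).astype(int)
im=c["frame"].copy(); u0=max(0,min(640-100,u-50)); v0=max(0,min(400-100,v-50)); print(u0,v0)
cv2.imwrite("pics/w1.png",np.hstack([cv2.resize(im,(400,250)).repeat(1,0) if 0 else cv2.copyMakeBorder(cv2.resize(im,(320,200)),0,280,0,0,cv2.BORDER_CONSTANT),crop(c,u0,v0,100,100,4.8)]))
E
```

```text
t 1.68 pos [ 5.932e+02 -3.000e-01  3.280e+02] phi 79.4 j6 -0.02 F [-0.5  0.1  0.1] open 91.5 g 0.0
turn [-0.0042 -0.0002 -0.0196] shift [ 0.0937  0.043  -0.0068]
cam in tool [  84.1    0.3 -195.7] [-1.68706351e+01  4.49060982e-02  8.99115166e+01] [[336.601443     0.         317.21832944]
 [  0.         336.601443   198.17751734]
 [  0.           0.           1.        ]]
[329.52289292 150.33098352] [326.42429871 136.14030906]
278 96
```

View pics/w1.png

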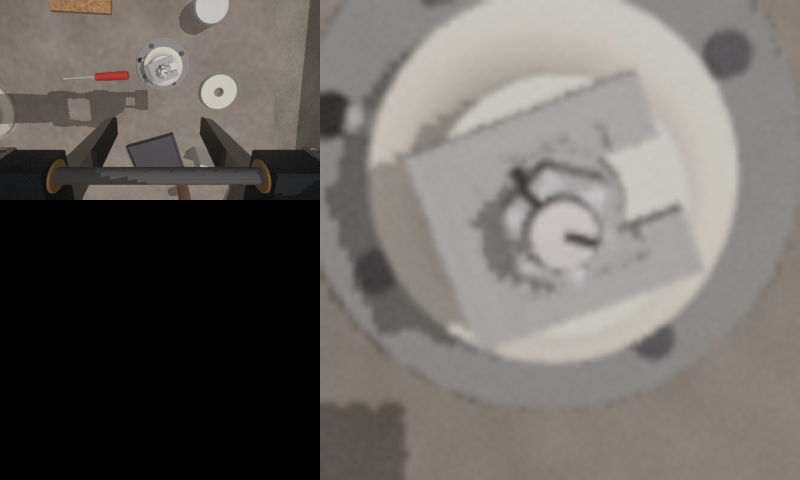

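The wrist crop shows the stud end at crop (564,235), with its line running to (594,241). The nut line runs (540,205)–(516,172). The washer corners are (408,157), (638,70), (702,268) and (490,346), and the slot opens to the right.

```bash
python3 - <<'E'
from h import *
c=dict(np.load("w1.npz"))
P=lambda u,v,z: ray(c,((u-320)/4.8+278-.4,v/4.8+96-.4),z)
st=P(564,235,174); sm=P(595,242,174); print("stud",st, np.degrees(np.arctan2(*(sm-st)[[1,0]])))
for uv in [(516,172),(540,205)]:
    p=P(*uv,163); print("nutmark",p,np.degrees(np.arctan2(*(p-st)[[1,0]])), np.linalg.norm((p-st)[:2]))
W=np.array([P(*uv,137) for uv in [(408,157),(638,70),(702,268),(490,346)]])
for i in range(4):
    d=W[(i+1)%4]-W[i]; print(W[i].round(1),"edge",np.linalg.norm(d).round(1),np.degrees(np.arctan2(d[1],d[0])).round(1))
print("w centre",W.mean(0))
# rim / foot / plate circle
print("plate c",P((320+805)/2,(410-330)/2,12))
f=P(368,180,63),P(738,180,63); print("foot c x-ish",(f[0]+f[1])/2,np.linalg.norm(f[0]-f[1]))
E
```

```text
stud [610.92850348  31.11169067 174.        ] -23.2372414978644
nutmark [603.01392693  45.11584963 163.        ] 119.47335363824853 16.085925210728504
nutmark [606.92392371  37.05430429 163.        ] 123.97505178165507 7.165983235633953
[578.2  50.6 137. ] edge 57.3 9.7
[634.7  60.3 137. ] edge 48.9 -80.9
[642.4  12.  137. ] edge 54.4 -170.1
[588.7   2.6 137. ] edge 49.2 102.3
w centre [610.99967439  31.39265678 137.        ]
plate c [621.8101968   66.68053458  12.        ]
foot c x-ish [611.24963688  31.16851325  63.        ] 104.20629181367919
```

Emit:
drive_tool([
  [[0,0,-0.25],[0.09,0.07,0.1],0],
  [[0,0,-0.5],[0.11,0.043,0.2],0],
  [[0,0,-0.75],[0.122,0.039,0.26],0],
  [[0,0,-0.99],[0.122,0.039,0.26],0],
])

```text
time_s: 2.07
position: [607.4, 30.6, 245.3]
tcp_rot: [0.589, 0.808, -0.003, -0.004]
force: [-1.2, 0.2, -0.5]
opening: 92.0
grasp_force: 0.0
```

Emit:
drive_tool([
  [[0,0,-0.25],[0,0,0],0],
  [[0,0,-0.5],[0,0,0],0],
  [[0,0,-0.75],[0,0,0],0],
  [[0,0,-0.99],[0,0,0],0],
])

```text
time_s: 2.4
position: [610.3, 29.0, 251.4]
tcp_rot: [0.373, 0.928, -0.0, -0.0]
force: [-0.3, -0.2, 0.5]
opening: 92.1
grasp_force: 0.0
```

Emit:
drive_tool([
  [[0,0,-0.25],[0,0,0],0],
  [[0,0,-0.5],[0,0,0],0],
  [[0,0,-0.55],[0,0,0],0],
  [[0,0,-0.55],[0,0,0],0],
])

```text
time_s: 2.73
position: [610.4, 29.2, 251.5]
tcp_rot: [0.245, 0.969, -0.0, -0.0]
force: [-0.9, 0.2, 0.0]
opening: 92.3
grasp_force: 0.0
```

```bash
python3 - <<'E'
from h import *
from plant import bot
to(611,31.2,250,153)
c=bot.read_camera("wrist"); np.savez("w2.npz",**c)
u,v=proj(c,[611,31.2,165]).astype(int); u0=u-40;v0=v-40; print(u0,v0,proj(c,[611,31.2,174]))
cv2.imwrite("pics/w2.png",crop(c,u0,v0,80,75,8))
E
```

```text
t 2.73 pos [610.4  29.2 251.5] phi 151.6 j6 -1.22 F [-0.9  0.2  0. ] open 92.3 g 0.0
turn [-0.0015  0.     -0.0493] shift [0.0013 0.0068 0.0049]
279 153 [319.73317173 196.6049528 ]
```

View pics/w2.png

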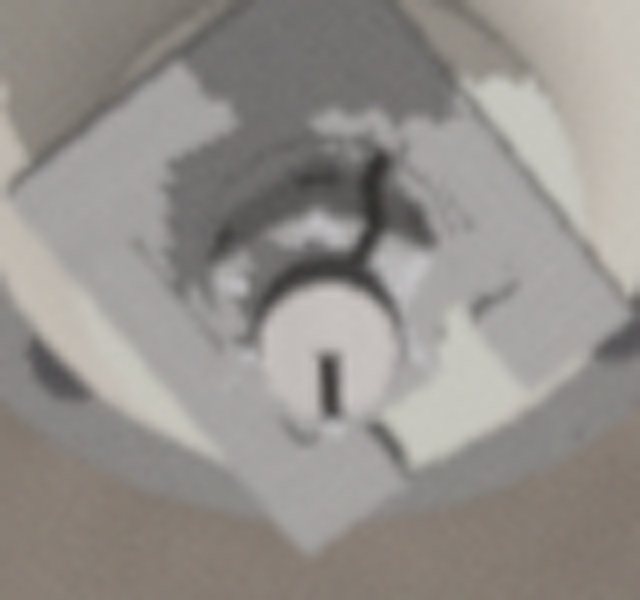

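Closer crop: stud end centre about (329,350), its line ending at (330,414). The nut's top line ends at the flat's edge, about (379,236), and then runs on down the flat.

```bash
python3 - <<'E'
from h import *
c=dict(np.load("w2.npz"))
P=lambda u,v,z: ray(c,(u/8+279-.44,v/8+153-.44),z)
st=P(329,350,174); sm=P(330,412,174)
print("stud",st,"ang",np.degrees(np.arctan2(*(sm-st)[[1,0]])),np.linalg.norm(sm-st))
for uv in [(379,236),(356,265)]:
    p=P(*uv,163); print("nut",p,np.degrees(np.arctan2(*(p-st)[[1,0]])),np.linalg.norm((p-st)[:2]))
p=P(378,155,139);print("flat bottom",p,np.degrees(np.arctan2(*(p-st)[[1,0]])),np.linalg.norm((p-st)[:2]))
W=np.array([P(*uv,137) for uv in [(8,190),(308,555),(632,308)]])
print([np.degrees(np.arctan2(*(b-a)[[1,0]])).round(1) for a,b in zip(W,W[1:])],W)
E
```

```text
stud [610.75070509  31.28791074 174.        ] ang -27.429947050296118 6.907779009708867
nut [604.86849333  40.71738648 163.        ] 121.95637316368773 11.113749498575753
nut [606.55402373  36.97652192 163.        ] 126.41745414993133 7.069118163570627
flat bottom [601.83865296  42.8497553  139.        ] 127.62560243458093 14.597976669814168
[np.float64(9.1), np.float64(100.7)] [[585.16360892   2.24063023 137.        ]
 [642.57222705  11.46855521 137.        ]
 [633.25055205  60.64314749 137.        ]]
```

Emit:
drive_tool([
  [[0,0,-0.08],[0.001,0.007,0.12],0],
  [[0,0,-0.08],[0.001,0.007,0.2],0.4],
  [[0,0,-0.08],[0.001,0.007,0.28],0.5],
  [[0,0,-0.08],[0.001,0.007,0.28],0.5],
], force=10)

```text
time_s: 3.12
position: [607.7, 32.9, 161.5]
tcp_rot: [0.226, 0.974, -0.001, -0.005]
force: [-0.8, -0.5, -0.9]
opening: 74.0
grasp_force: 0.0
```

```bash
python3 -c "
from h import *
to(610.8,31.2,143,154)"
```

```text
t 3.12 pos [607.7  32.9 161.5] phi 153.9 j6 -1.26 F [-0.8 -0.5 -0.9] open 74.0 g 0.0
turn [-0.007  -0.0193 -0.0048] shift [-0.0124 -0.0003  0.0616]
```

Emit:
drive_tool([
  [[0,0,0],[0,0,0.04],0.5],
  [[0,0,0],[0,0,0.08],0.5],
  [[0,0,0],[0,0,0.08],0.5],
  [[0,0,0],[0,0,0.08],0.5],
])

```text
time_s: 3.45
position: [611.7, 33.4, 143.6]
tcp_rot: [0.225, 0.974, -0.0, -0.0]
force: [-0.4, 0.1, 0.5]
opening: 47.8
grasp_force: 0.0
```

```bash
python3 -c "
from h import *
to(610.8,31.2,143,154)"
```

```text
t 3.45 pos [611.7  33.4 143.6] phi 154.0 j6 -1.26 F [-0.4  0.1  0.5] open 47.8 g 0.0
turn [-0.0001 -0.0001 -0.0008] shift [-0.0005 -0.0079  0.0019]
```

```bash
python3 -c "
from h import *
from plant import bot
for i in range(4):
    bot.read_camera('wrist'); o=bot.get_obs(); print(o['position'].round(2), o['force'].round(1))
to(610.8,31.2,143,154)"
```

```text
[612.22  33.4  144.26] [-0.3 -0.6  0.7]
[612.47  33.43 144.59] [-0.8 -0.8 -0.4]
[612.54  33.47 144.69] [ 0.  -1.  -0.5]
[612.44  33.53 144.57] [ 0.6 -0.5  0.6]
t 3.65 pos [612.4  33.5 144.6] phi 154.0 j6 -1.26 F [ 0.6 -0.5  0.6] open 45.7 g 0.0
turn [0.0012 0.0037 0.0001] shift [ 0.0015 -0.0094  0.0052]
```

Emit:
drive_tool([
  [[0,0,0],[0.0015,-0.0094,0.004],0.5],
  [[0,0,0],[0.0015,-0.0094,0.004],0.6],
  [[0,0,0],[0.0015,-0.0094,0.004],0.8],
  [[0,0,0],[0.0015,-0.0094,0.004],0.8],
  [[0,0,0],[0.0015,-0.0094,0.004],0.8],
  [[0,0,0],[0.0015,-0.0094,0.004],0.8],
  [[0,0,0],[0.0015,-0.0094,0.004],0.8],
  [[0,0,0],[0.0015,-0.0094,0.004],0.8],
], force=10)

```text
time_s: 4.32
position: [610.1, 31.3, 142.2]
tcp_rot: [0.225, 0.974, 0.0, -0.0]
force: [-0.3, 0.1, -0.6]
opening: 18.4
grasp_force: 0.0
```

```bash
cat >> h.py <<'E'
def st():
    from plant import bot
    o=bot.get_obs(); q=R.from_quat(o["tcp_rot"])
    print("t",round(o["time_s"],2),"pos",o["position"].round(2),"phi",round(phi(o),2),"j6",o["joint_positions"][5].round(2),"Ftool",q.inv().apply(o["force"]).round(1),"Mtool",q.inv().apply(o["wrist_torque"]).round(2),"open",round(o["opening"],1),"g",round(o["grasp_force"],1))
E
python3 -c "
from h import *
st()"
```

```text
t 4.32 pos [610.07  31.3  142.19] phi 154.0 j6 -1.26 Ftool [ 0.3 -0.   0.6] Mtool [-0.03 -0.13 -0.  ] open 18.4 g 0.0
```

```bash
python3 - <<'E'
from h import *
from plant import bot
c=bot.read_camera("scene"); w=bot.read_camera("wrist"); st()
u,v=proj(w,[611,31,150]).astype(int); print(u,v)
cv2.imwrite("pics/c3.png",np.hstack([crop(c,315,140,80,80,5),crop(w,u-50,v-50,100,100,4)]))
E
```

```text
t 4.42 pos [610.08  31.3  142.2 ] phi 154.0 j6 -1.26 Ftool [ 0.  -0.4  0.8] Mtool [-0.05 -0.05  0.01] open 18.7 g 0.0
317 239
```

View pics/c3.png

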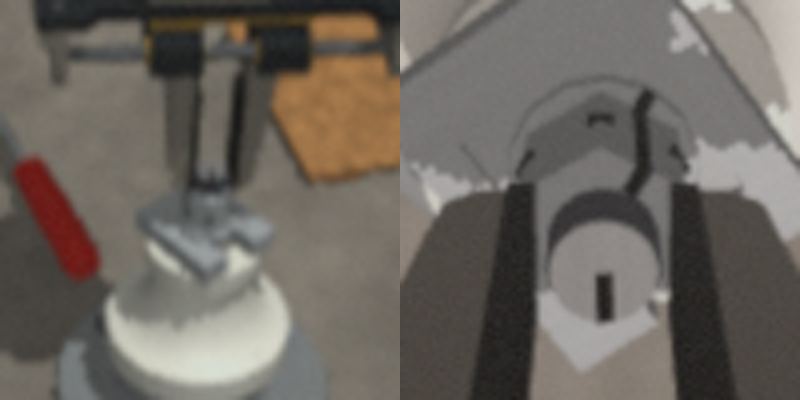

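```bash
python3 - <<'E'
from h import *
from plant import bot
c=bot.read_camera("scene"); w=bot.read_camera("wrist"); st()
o=bot.get_obs(); q=R.from_quat(o["tcp_rot"])
pc=lambda p:((proj(c,p)-[315,140])*5).round(0); pw=lambda p:((proj(w,p)-[267,189])*4+[400,0]).round(0)
for n,p in [("studtop",[610.8,31.2,174]),("nuttop",[610.8,31.2,163]),("nutbot",[610.8,31.2,139]),("tcp",o["position"])]: print(n,pc(p),pw(p))
for s in (-1,1):
  for dz in (0,-19,-38): 
    p=o["position"]+q.apply([0,s*9.2,dz]); print("finger",s,dz,pc(p),pw(p))
  p=o["position"]+q.apply([-10,s*9.2,0]); print("edge",pw(p))
d=w["depth"]
for (u,v) in [(520,230),(485,230),(620,330),(600,260),(560,180),(690,230),(440,240),(600,95)]:
    uu,vv=(u-400)/4+267,v/4+189; z=d[int(vv),int(uu)]; m=w["mtx"]
    P=np.array(w["position"])+R.from_quat(w["rotation"]).apply(np.array([(uu-m[0,2])/m[0,0],(vv-m[1,2])/m[1,1],1])*z); print((u,v),P.round(1), q.inv().apply(P-o["position"]).round(1))
E
```

```text
t 4.52 pos [610.07  31.26 142.18] phi 154.0 j6 -1.26 Ftool [-0.8 -0.2  0.9] Mtool [-0.06 -0.15  0.02] open 18.3 g 0.0
studtop [210. 167.] [603. 271.]
nuttop [208. 183.] [603. 236.]
nutbot [205. 216.] [603. 171.]
tcp [205. 210.] [601. 174.]
finger -1 0 [188. 211.] [542. 175.]
finger -1 -19 [190. 185.] [537. 226.]
finger -1 -38 [193. 158.] [530. 288.]
edge [543. 233.]
finger 1 0 [222. 210.] [659. 174.]
finger 1 -19 [225. 184.] [665. 226.]
finger 1 -38 [227. 157.] [672. 288.]
edge [659. 233.]
(520, 230) [596.9  26.4 183.2] [  9.7 -10.2 -41. ]
(485, 230) [595.7  21.8 181.2] [  8.8 -14.8 -39.1]
(620, 330) [638.9  20.8 136.5] [-30.5   3.2   5.7]
(600, 260) [608.6  31.8 175.2] [  1.6  -0.1 -33. ]
(560, 180) [600.5  29.6 162.9] [  7.9  -5.8 -20.7]
(690, 230) [606.5  45.5 182.7] [  9.5  11.2 -40.5]
(440, 240) [592.9  17.4 185.3] [  9.3 -20.  -43.1]
(600, 95) [598.9  36.6 139.8] [12.4 -0.1  2.4]
```

```bash
python3 - <<'E'
from h import *
from plant import bot
w=bot.read_camera("wrist"); o=bot.get_obs(); q=R.from_quat(o["tcp_rot"]); d=w["depth"]; m=w["mtx"]
for u in (480,518,690):
  for v in (150,165,175,180,185,190,195,200,210,250,300,350,399):
    uu,vv=int((u-400)/4+267),int(v/4+189); z=d[vv,uu]
    P=np.array(w["position"])+R.from_quat(w["rotation"]).apply(np.array([(uu-m[0,2])/m[0,0],(vv-m[1,2])/m[1,1],1])*z); print((u,v),q.inv().apply(P-o["position"]).round(1))
t=dict(np.load("w1.npz"))
f=cv2.resize(t["frame"],(640,400)); cv2.imwrite("pics/f.png",np.vstack([f[200:400],w["frame"][200:400]]))
E
```

```text
(480, 150) [  1.6 -19.5   7. ]
(480, 165) [ -1.8 -19.8   8.7]
(480, 175) [ -2.1 -19.6   6.1]
(480, 180) [ -3.  -19.5   4.8]
(480, 185) [ -4.3 -19.6   6.2]
(480, 190) [ -4.6 -19.6   5.2]
(480, 195) [  8.6 -16.5 -26.6]
(480, 200) [  8.5 -16.3 -29. ]
(480, 210) [  8.9 -16.  -32.5]
(480, 250) [  9.4 -14.8 -45.5]
(480, 300) [  9.9 -13.6 -59.9]
(480, 350) [  9.5 -12.8 -69.7]
(480, 399) [ 10.2 -11.8 -80. ]
(518, 150) [  3.  -13.5   3.6]
(518, 165) [  0.1 -13.6   3.9]
(518, 175) [  4.5 -12.7  -9.8]
(518, 180) [ -2.8 -13.6   4.4]
(518, 185) [  9.4 -11.6 -25.8]
(518, 190) [  9.8 -11.5 -28.1]
(518, 195) [ 10.  -11.3 -29.9]
(518, 200) [  9.6 -11.2 -31.6]
(518, 210) [  9.2 -11.2 -33.2]
(518, 250) [  9.5 -10.4 -45.7]
(518, 300) [  9.9  -9.5 -59.7]
(518, 350) [  9.1  -9.  -68.9]
(518, 399) [  4.   -9.  -70.1]
(690, 150) [ 3.  13.9  3.6]
(690, 165) [ 4.3 13.2 -6.2]
(690, 175) [-1.4 14.   4.2]
(690, 180) [-2.2 13.9  2.9]
(690, 185) [  8.9  12.  -24.7]
(690, 190) [  9.6  11.8 -27.7]
(690, 195) [  9.7  11.7 -29.2]
(690, 200) [  9.7  11.5 -31.8]
(690, 210) [  9.4  11.4 -33.6]
(690, 250) [  9.7  10.6 -46.2]
(690, 300) [  9.5   9.9 -59. ]
(690, 350) [  8.5   9.3 -68. ]
(690, 399) [  3.1   9.4 -68.6]
```

View pics/f.png

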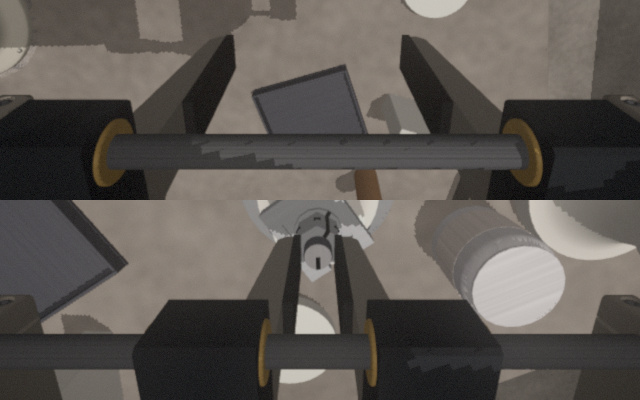

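The wrist view shows both fingers ending just above the nut, at crop y≈185. The tips are really about 24.5 mm behind the reported TCP, so I'll correct for that in all heights.

Emit:
drive_tool([
  [[0,0,0],[0,0,0],0.5],
  [[0,0,0],[0,0,0],0.5],
  [[0,0,0],[0,0,0],0.5],
  [[0,0,0],[0,0,0],0.5],
  [[0,0,0],[-0.002,0.0007,0.03],0.5],
  [[0,0,0],[-0.002,0.0007,0.06],0.5],
  [[0,0,0],[-0.002,0.0007,0.082],0.5],
  [[0,0,0],[-0.002,0.0007,0.082],0.6],
  [[0,0,0],[-0.002,0.0007,0.082],0.65],
  [[0,0,0],[-0.002,0.0007,0.082],0.65],
], force=10)

```text
time_s: 5.4
position: [610.7, 31.2, 117.5]
tcp_rot: [0.225, 0.974, -0.0, -0.0]
force: [0.2, 0.1, 0.2]
opening: 32.1
grasp_force: 0.0
```

Emit:
drive_tool([
  [[0,0,0],[0,0,0],0.9],
  [[0,0,0],[0,0,0],0.9],
  [[0,0,0],[0,0,0],0.9],
  [[0,0,0],[0,0,0],0.9],
], force=10)

```text
time_s: 5.73
position: [611.0, 31.0, 118.1]
tcp_rot: [0.225, 0.974, -0.0, 0.0]
force: [-1.1, -1.1, 1.3]
opening: 23.6
grasp_force: 10.0
```

```bash
python3 -c "
from h import *
st()"
```

```text
t 5.73 pos [611.04  31.   118.12] phi 154.01 j6 -1.26 Ftool [ 0.5 -1.4 -1.3] Mtool [ 0.05 -0.11 -0.11] open 23.6 g 10.0
```

Emit:
drive_tool([
  [[0,0,0],[0,0,0],0.9],
  [[0,0,0],[0,0,0],0.9],
  [[0,0,0],[0,0,0],0.9],
  [[0,0,0.1],[0,0,-0.0002],0.9],
  [[0,0,0.2],[0,0,-0.0004],0.9],
  [[0,0,0.3],[0,0,-0.0006],0.9],
  [[0,0,0.4],[0,0,-0.0008],0.9],
  [[0,0,0.4],[0,0,-0.0008],0.9],
], force=52)

```text
time_s: 6.4
position: [611.0, 31.0, 118.3]
tcp_rot: [0.322, 0.947, -0.0, 0.0]
force: [-0.7, -1.8, 3.4]
opening: 23.5
grasp_force: 52.0
```

```bash
python3 -c "
from h import *
st()"
```

```text
t 6.4 pos [610.98  30.96 118.31] phi 142.49 j6 -1.06 Ftool [-0.5 -1.9 -3.4] Mtool [ 0.18 -0.14 -0.29] open 23.5 g 52.0
```

Emit:
drive_tool([
  [[0,0,0.17],[0,0,-0.0005],0.9],
  [[0,0,0.34],[0,0,-0.0009],0.9],
  [[0,0,0.5],[0,0,-0.0012],0.9],
  [[0,0,0.67],[0,0,-0.0016],0.9],
  [[0,0,0.84],[0,0,-0.002],0.9],
  [[0,0,1],[0,0,-0.0023],0.9],
  [[0,0,1],[0,0,-0.0023],0.9],
])

```text
time_s: 6.98
position: [610.8, 30.8, 118.9]
tcp_rot: [0.546, 0.838, -0.0, 0.0]
force: [-1.6, -2.6, 3.6]
opening: 23.3
grasp_force: 52.0
```

```bash
python3 -c "
from h import *
st()"
```

```text
t 6.98 pos [610.81  30.82 118.92] phi 113.86 j6 -0.56 Ftool [-1.7 -2.5 -3.6] Mtool [ 0.28 -0.32 -0.19] open 23.3 g 52.0
```

Smooth so far; I'll continue.

Emit:
drive_tool([
  [[0,0,0.17],[0,0,-0.0005],0.9],
  [[0,0,0.34],[0,0,-0.0009],0.9],
  [[0,0,0.5],[0,0,-0.0012],0.9],
  [[0,0,0.67],[0,0,-0.0016],0.9],
  [[0,0,0.84],[0,0,-0.002],0.9],
  [[0,0,1],[0,0,-0.0023],0.9],
  [[0,0,1],[0,0,-0.0023],0.9],
])

```text
time_s: 7.57
position: [610.6, 30.8, 119.6]
tcp_rot: [0.735, 0.678, -0.0, 0.0]
force: [-2.7, -2.2, 4.9]
opening: 23.2
grasp_force: 52.0
```

Emit:
drive_tool([
  [[0,0,0.17],[0,0,-0.0005],0.9],
  [[0,0,0.34],[0,0,-0.0009],0.9],
  [[0,0,0.5],[0,0,-0.0012],0.9],
  [[0,0,0.67],[0,0,-0.0016],0.9],
  [[0,0,0.84],[0,0,-0.002],0.9],
  [[0,0,1],[0,0,-0.0023],0.9],
  [[0,0,1],[0,0,-0.0023],0.9],
])

```text
time_s: 8.15
position: [610.5, 30.9, 120.2]
tcp_rot: [0.88, 0.475, -0.0, 0.0]
force: [-3.5, -2.4, 5.2]
opening: 23.8
grasp_force: 52.0
```

```bash
python3 -c "
from h import *
st()"
```

```text
t 8.15 pos [610.46  30.85 120.23] phi 56.73 j6 0.43 Ftool [-3.9 -1.6 -5.2] Mtool [ 0.19 -0.72 -0.13] open 23.8 g 52.0
```

Emit:
drive_tool([
  [[0,0,0.17],[0,0,-0.0007],0.9],
  [[0,0,0.34],[0,0,-0.0011],0.9],
  [[0,0,0.5],[0,0,-0.0015],0.9],
  [[0,0,0.67],[0,0,-0.0019],0.9],
  [[0,0,0.84],[0,0,-0.0023],0.9],
  [[0,0,1],[0,0,-0.0027],0.9],
  [[0,0,1],[0,0,-0.0027],0.9],
])

```text
time_s: 8.73
position: [610.3, 31.0, 120.8]
tcp_rot: [0.97, 0.243, -0.001, 0.0]
force: [-3.7, -2.9, 5.2]
opening: 23.5
grasp_force: 52.0
```

Emit:
drive_tool([
  [[0,0,0.17],[0,0,-0.0005],0.9],
  [[0,0,0.34],[0,0,-0.0009],0.9],
  [[0,0,0.5],[0,0,-0.0012],0.9],
  [[0,0,0.67],[0,0,-0.0016],0.9],
  [[0,0,0.8],[0,0,-0.002],0.9],
  [[0,0,0.8],[0,0,-0.002],0.9],
  [[0,0,0.8],[0,0,-0.002],0.9],
])

```text
time_s: 9.32
position: [610.2, 31.2, 121.3]
tcp_rot: [0.999, 0.047, -0.001, 0.0]
force: [-4.9, -1.5, 5.4]
opening: 23.5
grasp_force: 52.0
```

```bash
python3 - <<'E'
from h import *
from plant import bot
st()
w=bot.read_camera("wrist"); np.savez("w4.npz",**w)
u,v=proj(w,[610.6,31,170]).astype(int); print(u-30,v-30)
cv2.imwrite("pics/w4.png",crop(w,u-30,v-30,60,60,8))
E
```

```text
t 9.32 pos [610.23  31.15 121.34] phi 5.41 j6 1.33 Ftool [-5.   1.  -5.4] Mtool [-0.35 -0.78 -0.12] open 23.5 g 52.0
287 241
```

View pics/w4.png

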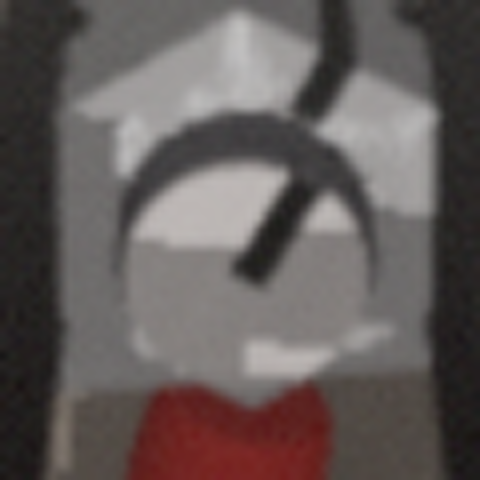

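The stud's line runs (248,272)–(306,180) and the nut's runs (308,112)–(338,62). They look nearly collinear, so I'll check the numbers.

```bash
python3 - <<'E'
from h import *
c=dict(np.load("w4.npz"))
P=lambda u,v,z: ray(c,(u/8+287-.44,v/8+241-.44),z)
A=lambda a,b: np.degrees(np.arctan2(*(b-a)[[1,0]])).round(1)
s=P(248,272,174),P(306,180,174); n=P(308,112,166.3),P(338,62,166.3)
cen=P(248,280,174); print(cen,A(*s),A(cen,s[1]),A(*n),A(cen,n[0]),A(cen,n[1]),np.linalg.norm((n[1]-cen)[:2]))
E
```

```text
[610.77424564  30.95586397 174.        ] -23.9 -21.9 -22.9 -21.8 -22.1 11.965357439671559
```

The lines are aligned to within about 1°. Now release the nut and go to the washer.

Emit:
drive_tool([
  [[0,0,0],[0,0,0],0.25],
  [[0,0,0],[0,0,0],0.25],
  [[0,0,0],[0,0,0],0.25],
  [[0,0,0],[0,0,0],0.25],
  [[0,0,0],[0,0,0],0.25],
  [[0,0,0],[0,0,0],0.25],
  [[0,0,0],[0,0,0],0.25],
  [[0,0,-0.16],[0,0,0],0.25],
  [[0,0,-0.16],[0,0,0],0.25],
], force=10)

```text
time_s: 10.12
position: [610.7, 31.2, 121.3]
tcp_rot: [0.996, 0.085, 0.0, -0.0]
force: [1.2, -0.0, 0.2]
opening: 68.8
grasp_force: 0.0
```

```bash
python3 - <<'E'
from h import *
from plant import bot
to(610.7,31.1,103.5,10)
w=bot.read_camera("wrist"); st(); np.savez("w5.npz",**w)
u,v=proj(w,[610.6,31,150]).astype(int); print(u-60,v-60)
cv2.imwrite("pics/w5.png",crop(w,u-60,v-60,120,110,5))
E
```

```text
t 10.12 pos [610.7  31.2 121.3] phi 9.7 j6 1.25 F [ 1.2 -0.   0.2] open 68.8 g 0.0
turn [-0.0002 -0.0001 -0.0088] shift [-0.0002  0.0005  0.0593]
t 10.17 pos [610.74  31.19 121.34] phi 9.55 j6 1.26 Ftool [-0.4  0.4  0.2] Mtool [ 0.01  0.   -0.03] open 68.9 g 0.0
257 194
```

View pics/w5.png

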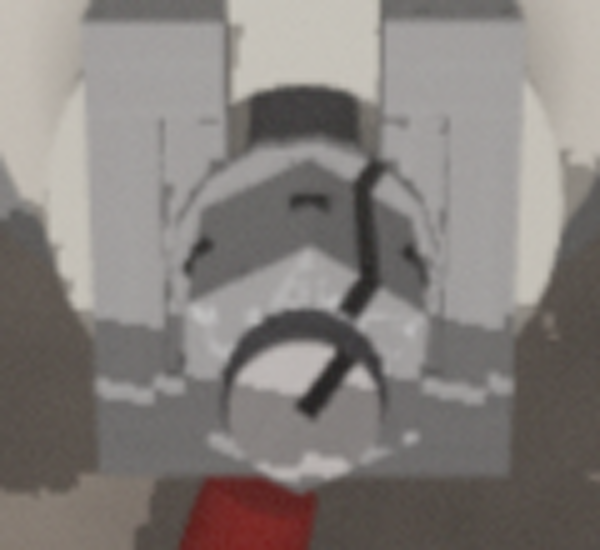

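The washer's flats run (85,20)–(97,470) and (523,15)–(510,470), square with the fingers. The nut and stud lines meet.

Emit:
drive_tool([
  [[0,0,-0.01],[0,0.0005,0.02],0.25],
  [[0,0,-0.01],[0,0.0005,0.04],0.25],
  [[0,0,-0.01],[0,0.0005,0.0575],0.25],
  [[0,0,-0.01],[0,0.0005,0.0575],0.25],
  [[0,0,-0.01],[0,0.0005,0.0575],0.25],
])

```text
time_s: 10.58
position: [610.1, 31.1, 103.1]
tcp_rot: [0.996, 0.086, -0.001, -0.0]
force: [0.6, -0.3, -0.8]
opening: 69.1
grasp_force: 0.0
```

```bash
python3 -c "
from h import *
st()"
```

```text
t 10.58 pos [610.12  31.15 103.14] phi 9.88 j6 1.25 Ftool [0.5 0.4 0.8] Mtool [ 0.01 -0.01 -0.02] open 69.1 g 0.0
```

Emit:
drive_tool([
  [[0,0,0],[0,0,0],0.4],
  [[0,0,0],[0,0,0],0.6],
  [[0,0,0],[0,0,0],0.6],
  [[0,0,0],[0,0,0],0.6],
  [[0,0,0],[0,0,0],0.6],
  [[0,0,0],[0,0,0],0.6],
], force=8)

```text
time_s: 11.08
position: [611.0, 31.0, 104.4]
tcp_rot: [0.996, 0.086, 0.0, 0.0]
force: [-0.2, 0.1, 1.5]
opening: 49.8
grasp_force: 8.0
```

```bash
python3 -c "
from h import *
st()"
```

```text
t 11.08 pos [610.98  31.01 104.44] phi 9.9 j6 1.25 Ftool [-0.2 -0.1 -1.5] Mtool [0.04 0.03 0.03] open 49.8 g 8.0
```

Emit:
drive_tool([
  [[0,0,0],[0,0,0],0.6],
  [[0,0,0],[0,0,0],0.6],
  [[0,0,0],[0,0,-0.001],0.6],
  [[0,0,0],[0,0,-0.0023],0.6],
  [[0,0,0],[0,0,-0.0023],0.6],
  [[0,0,0],[0,0,-0.0023],0.6],
], force=30)

```text
time_s: 11.58
position: [610.4, 31.0, 104.4]
tcp_rot: [0.996, 0.086, -0.0, -0.0]
force: [-0.1, -0.9, -0.4]
opening: 49.4
grasp_force: 30.0
```

```bash
python3 -c "
from h import *
st()"
```

```text
t 11.58 pos [610.42  31.05 104.44] phi 9.9 j6 1.25 Ftool [-0.2  0.9  0.4] Mtool [-0.01 -0.01  0.  ] open 49.4 g 30.0
```

Emit:
drive_tool([
  [[0,0,0],[0,0,0],0.6],
  [[0,0,0],[0,0,0],0.6],
  [[0,0,0],[0,0,0],0.6],
])

```text
time_s: 11.83
position: [610.5, 31.1, 104.5]
tcp_rot: [0.996, 0.086, -0.0, -0.0]
force: [-0.4, -0.4, -0.8]
opening: 49.5
grasp_force: 30.0
```

```bash
python3 -c "
from h import *
from plant import bot
for i in range(4): bot.read_camera('top'); st()"
```

```text
t 11.88 pos [610.49  31.09 104.48] phi 9.9 j6 1.25 Ftool [-0.4 -0.1  1.3] Mtool [ 0.03 -0.    0.01] open 49.5 g 30.0
t 11.93 pos [610.51  31.06 104.51] phi 9.9 j6 1.25 Ftool [-0.3  0.4  1.6] Mtool [ 0.04  0.03 -0.05] open 49.9 g 30.0
t 11.98 pos [610.54  31.07 104.53] phi 9.9 j6 1.25 Ftool [0.4 0.6 1.9] Mtool [ 0.03 -0.04 -0.04] open 49.3 g 30.0
t 12.03 pos [610.59  31.09 104.61] phi 9.9 j6 1.25 Ftool [ 0.2 -0.2  1.5] Mtool [0.05 0.   0.02] open 49.6 g 30.0
```

The washer's 1.6 N weight is carried, so it's clear of the base. Pull towards its −x, gently at first.

Emit:
drive_tool([
  [[0,0,0],[-0.01,0,0],0.6],
  [[0,0,0],[-0.02,0,0],0.6],
  [[0,0,0],[-0.03,0,0],0.6],
  [[0,0,0],[-0.04,0,0],0.6],
])

```text
time_s: 12.37
position: [598.5, 28.9, 104.8]
tcp_rot: [0.996, 0.086, -0.0, -0.0]
force: [-0.0, 0.3, -0.6]
opening: 49.1
grasp_force: 30.0
```

```bash
python3 -c "
from h import *
st()"
```

```text
t 12.37 pos [598.5   28.92 104.76] phi 9.9 j6 1.24 Ftool [ 0.  -0.3  0.6] Mtool [ 0.   -0.   -0.01] open 49.1 g 30.0
```

Emit:
drive_tool([
  [[0,0,0],[-0.03,0,0],0.6],
  [[0,0,0],[-0.06,0,0],0.6],
  [[0,0,0],[-0.1,0,0],0.6],
  [[0,0,0],[-0.15,0,0],0.6],
  [[0,0,0],[-0.2,0,0],0.6],
  [[0,0,0],[-0.22,0,-0.05],0.6],
  [[0,0,0],[-0.22,0,-0.15],0.6],
  [[0,0,0],[-0.22,0,-0.15],0.6],
])

```text
time_s: 13.03
position: [536.8, 17.0, 155.2]
tcp_rot: [0.996, 0.086, 0.004, 0.001]
force: [1.6, 0.2, 0.1]
opening: 49.3
grasp_force: 30.0
```

```bash
python3 - <<'E'
from h import *
st()
t=dict(np.load("top0.npz"))
# tray corners refined: outer top edge z22
hsv=t["frame"].astype(int).sum(2); m=(hsv<210).astype(np.uint8); m[:180]=0; m[262:]=0; m[:,:350]=0; m[:,428:]=0
m=cv2.morphologyEx(m,cv2.MORPH_OPEN,np.ones((5,5),np.uint8))
r=cv2.minAreaRect(cv2.findNonZero(m)); print(r, ray(t,r[0],15),[ray(t,p,22).round(0) for p in cv2.boxPoints(r)])
to(530,-285,130)
E
```

```text
t 13.03 pos [536.77  16.95 155.22] phi 9.89 j6 1.2 Ftool [ 1.6  0.  -0.1] Mtool [0.05 0.09 0.03] open 49.3 g 30.0
((388.1756591796875, 220.0540771484375), (60.99202346801758, 52.93647384643555), 80.53767395019531) [ 524.04769829 -286.6666108    15.        ] [array([ 601., -199.,   22.]), array([ 623., -353.,   22.]), array([ 448., -369.,   22.]), array([ 426., -220.,   22.])]
t 13.03 pos [536.8  17.  155.2] phi 9.9 j6 1.2 F [1.6 0.2 0.1] open 49.3 g 30.0
turn [ 0.0065 -0.0173 -0.    ] shift [-0.1959  0.9874  0.0856]
```

Emit:
drive_tool([
  [[0,0,0],[-0.03,0.13,0],0.6],
  [[0,0,0],[-0.21,0.995,0],0.6],
  [[0,0,0],[-0.21,0.995,0],0.6],
  [[0,0,0],[-0.21,0.995,0],0.6],
  [[0,0,0],[-0.21,0.995,0],0.6],
  [[0,0,0],[-0.21,0.995,0],0.6],
  [[0,0,0],[-0.21,0.995,0],0.6],
  [[0,0,0],[-0.21,0.995,0.1],0.6],
  [[0,0,0],[-0.21,0.995,0.25],0.6],
  [[0,0,0],[-0.21,0.995,0.35],0.6],
])

```text
time_s: 13.87
position: [522.6, -288.8, 42.6]
tcp_rot: [0.996, 0.085, 0.0, 0.0]
force: [0.2, 0.5, -2.4]
opening: 49.4
grasp_force: 30.0
```

Emit:
drive_tool([
  [[0,0,0],[0,0,0.04],0.6],
  [[0,0,0],[0,0,0.08],0.6],
  [[0,0,0],[0,0,0.11],0.6],
  [[0,0,0],[0,0,0.11],0.6],
  [[0,0,0],[0,0,0.11],0.6],
  [[0,0,0],[0,0,0.11],0.6],
])

```text
time_s: 14.37
position: [524.6, -288.2, 13.8]
tcp_rot: [0.996, 0.086, 0.001, 0.001]
force: [-0.6, -0.4, -1.7]
opening: 49.7
grasp_force: 30.0
```

```bash
python3 - <<'E'
from h import *
to(525,-287,-16)
E
```

```text
t 14.37 pos [ 524.6 -288.2   13.8] phi 9.9 j6 0.69 F [-0.6 -0.4 -1.7] open 49.7 g 30.0
turn [ 0.0057 -0.0047 -0.    ] shift [ 0.0017 -0.004   0.0994]
```

Emit:
drive_tool([
  [[0,0,0],[0,0,0.03],0.6],
  [[0,0,0],[0,0,0.06],0.6],
  [[0,0,0],[0,0,0.085],0.6],
  [[0,0,0],[0,0,0.094],0.6],
  [[0,0,0],[0,0,0.097],0.6],
  [[0,0,0],[0,0,0.097],0.6],
  [[0,0,0],[0,0,0.097],0.6],
])

```text
time_s: 14.95
position: [522.9, -286.9, -16.7]
tcp_rot: [0.996, 0.086, -0.001, -0.001]
force: [-3.5, 3.8, 7.7]
opening: 49.1
grasp_force: 30.0
```

```bash
python3 - <<'E'
from h import *
st()
E
```

```text
t 14.95 pos [ 522.85 -286.95  -16.72] phi 9.91 j6 0.69 Ftool [-2.8 -4.4 -7.7] Mtool [ 0.63 -0.57  0.02] open 49.1 g 30.0
```

Contact at 7.7 N; release, retreat and check.

Emit:
drive_tool([
  [[0,0,0],[0,0,-0.002],0.3],
  [[0,0,0],[0,0,-0.002],0.3],
  [[0,0,0],[0,0,-0.002],0.3],
  [[0,0,0],[0,0,-0.002],0.3],
  [[0,0,0],[0,0,-0.02],0.3],
  [[0,0,0],[0,0,-0.1],0.3],
  [[0,0,0],[0,0,-0.25],0.3],
  [[0,0,0],[0,0,-0.4],0],
  [[0,0,0],[0,0,-0.5],0],
  [[0,0,0],[0,0,-0.55],0],
])

```text
time_s: 15.78
position: [525.7, -289.3, 154.7]
tcp_rot: [0.996, 0.086, 0.003, 0.003]
force: [0.9, -0.1, 1.0]
opening: 82.6
grasp_force: 0.0
```

```bash
python3 - <<'E'
from h import *
from plant import bot
st()
t=bot.read_camera("top"); np.savez("top2.npz",**t)
d=t["depth"]; m=t["mtx"]
vv,uu=np.mgrid[0:400,0:640]; z=d
P=np.stack([(uu-m[0,2])/m[0,0]*z,(vv-m[1,2])/m[1,1]*z,z],-1)@R.from_quat(t["rotation"]).as_matrix().T+t["position"]
k=(np.hypot(P[...,0]-525,P[...,1]+287)<45)&(z>0); h=P[...,2][k]; print(np.percentile(h,[5,25,50,75,95]).round(1))
a=crop(t,350,178,80,85,5); b=crop(t,245,155,80,85,5); cv2.imwrite("pics/t2.png",np.hstack([a,b]))
# base rim centre and fit
w=bot.read_camera("wrist")
E
```

```text
t 15.78 pos [ 525.73 -289.33  154.71] phi 9.91 j6 0.69 Ftool [ 0.9  0.2 -1. ] Mtool [ 0.03  0.01 -0.04] open 82.6 g 0.0
[356.1 505.6 535.3 541.5 543.9]
```

View pics/t2.png

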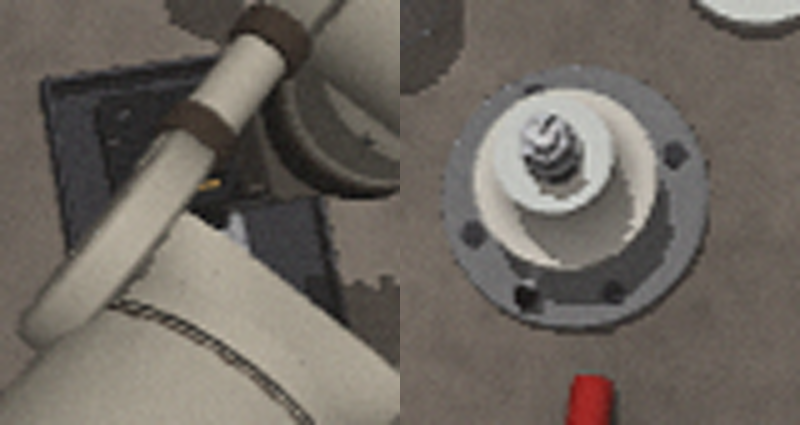

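The arm hides the tray in the left half of the picture. In the right half the base is still seated on its flange. I'll check the washer from wrist depth.

```bash
python3 - <<'E'
from h import *
from plant import bot
w=bot.read_camera("wrist")
d=w["depth"]; m=w["mtx"]
vv,uu=np.mgrid[0:400,0:640]
P=np.stack([(uu-m[0,2])/m[0,0]*d,(vv-m[1,2])/m[1,1]*d,d],-1)@R.from_quat(w["rotation"]).as_matrix().T+w["position"]
k=(np.hypot(P[...,0]-525,P[...,1]+287)<60)&(d>0)&(P[...,2]<60); h=P[k]
print(np.percentile(h[:,2],[5,25,50,75,95]).round(1))
q=h[(h[:,2]>11)&(h[:,2]<22)]; print(len(q),q.mean(0).round(1),q.min(0).round(1),q.max(0).round(1))
A=np.c_[q[:,:2]-q[:,:2].mean(0),np.ones(len(q))]; print("slope",np.linalg.lstsq(A,q[:,2],rcond=None)[0])
to(610.7,31.1,200,10)
t=dict(np.load("top2.npz"));print("tin",ray(t,(235,140),95))
E
```

```text
[ 2.6  3.4  4.   5.  16. ]
2135 [ 519.1 -288.    15.1] [ 488.9 -316.3   11. ] [ 554.5 -258.2   18. ]
slope [-1.59887640e-03 -3.36260993e-03  1.50830050e+01]
t 15.93 pos [ 524.  -288.   149.3] phi 9.9 j6 0.69 F [ 0.2  0.3 -0.9] open 91.7 g 0.0
turn [ 0.0054 -0.0045 -0.0035] shift [ 0.468  -0.9975 -0.1706]
tin [751.15588402 146.60984342  95.        ]
```

The washer lies flat: its top is at about 15.5 and its slope about 0.003. Back over the spindle.

Emit:
drive_tool([
  [[0,0,0],[0.02,-0.05,-0.1],0],
  [[0,0,0],[0.1,-0.2,-0.18],0],
  [[0,0,0],[0.468,-0.9975,-0.18],0],
  [[0,0,0],[0.468,-0.9975,-0.18],0],
  [[0,0,0],[0.468,-0.9975,-0.18],0],
  [[0,0,0],[0.468,-0.9975,-0.18],0],
  [[0,0,0],[0.468,-0.9975,-0.18],0],
  [[0,0,0],[0.468,-0.9975,-0.18],0],
  [[0,0,0],[0.468,-0.9975,-0.18],0],
  [[0,0,0],[0.468,-0.9975,-0.18],0],
])

```text
time_s: 16.77
position: [609.1, 37.1, 198.6]
tcp_rot: [0.996, 0.089, -0.002, -0.001]
force: [-0.1, -0.2, 0.2]
opening: 92.0
grasp_force: 0.0
```

Emit:
drive_tool([
  [[0,0,0],[0,0,0],0],
  [[0,0,0],[0,0,0],0],
  [[0,0,0],[0,0,0],0],
  [[0,0,0],[0,0,0],0],
  [[0,0,0],[0,0,0],0],
  [[0,0,0],[0,0,0],0],
])

```text
time_s: 17.27
position: [610.0, 30.8, 201.7]
tcp_rot: [0.996, 0.086, 0.0, 0.0]
force: [0.1, -0.1, 0.0]
opening: 91.8
grasp_force: 0.0
```

```bash
python3 - <<'E'
from h import *
from plant import bot
w=bot.read_camera("wrist"); to(610.7,31.1,82,10)
d=w["depth"]; m=w["mtx"]
vv,uu=np.mgrid[0:400,0:640]
P=np.stack([(uu-m[0,2])/m[0,0]*d,(vv-m[1,2])/m[1,1]*d,d],-1)@R.from_quat(w["rotation"]).as_matrix().T+w["position"]
k=((np.hypot(P[...,0]-611,P[...,1]-31)<40)&(abs(P[...,2]-125)<4)&(d>0)).astype(np.uint8)
k=cv2.morphologyEx(k,cv2.MORPH_CLOSE,np.ones((3,3),np.uint8))
c=max(cv2.findContours(k,cv2.RETR_EXTERNAL,cv2.CHAIN_APPROX_NONE)[0],key=cv2.contourArea)
H=cv2.convexHull(c)[:,0]; X=np.array([ray(w,p,125)[:2] for p in H])
from scipy.optimize import least_squares
s=least_squares(lambda v:np.hypot(X[:,0]-v[0],X[:,1]-v[1])-v[2],[611,31,32],loss="soft_l1"); print("rim",s.x,np.abs(s.fun).max(),np.median(P[...,2][k>0]))
E
```

```text
t 17.32 pos [610.   31.  201.7] phi 9.8 j6 1.25 F [ 0.3 -0.2  0.7] open 91.7 g 0.0
turn [ 0.0001 -0.0002 -0.0056] shift [ 2.400e-03 -1.000e-04  3.991e-01]
rim [611.09188127  30.8655801   31.99066838] 0.37606880183752267 124.69402891142323
```

Emit:
drive_tool([
  [[0,0,0],[0.0027,0,0.1],0],
  [[0,0,0],[0.0027,0,0.2],0],
  [[0,0,0],[0.0027,0,0.28],0],
  [[0,0,0],[0.0027,0,0.34],0],
  [[0,0,0],[0.0027,0,0.38],0],
  [[0,0,0],[0.0027,0,0.399],0.15],
  [[0,0,0],[0.0027,0,0.399],0.15],
  [[0,0,0],[0.0027,0,0.399],0.15],
  [[0,0,0],[0.0027,0,0.399],0.15],
  [[0,0,0],[0.0027,0,0.399],0.15],
], force=5)

```text
time_s: 18.15
position: [612.0, 31.6, 83.6]
tcp_rot: [0.996, 0.086, 0.001, 0.0]
force: [0.4, -0.0, -0.6]
opening: 78.0
grasp_force: 0.0
```

```bash
python3 - <<'E'
from h import *
to(610.8,31.0,82,10)
E
```

```text
t 18.15 pos [612.   31.6  83.6] phi 9.9 j6 1.25 F [ 0.4 -0.  -0.6] open 78.0 g 0.0
turn [ 0.0018 -0.0055 -0.0034] shift [-0.0043  0.0014  0.0054]
```

Emit:
drive_tool([
  [[0,0,0],[0,0,0],0.15],
  [[0,0,0],[0,0,0],0.2],
  [[0,0,0],[0,0,0],0.2],
  [[0,0,0],[0,0,0],0.2],
  [[0,0,0],[0,0,0],0.2],
  [[0,0,0],[0,0,0],0.2],
])

```text
time_s: 18.65
position: [610.8, 31.8, 81.9]
tcp_rot: [0.996, 0.086, -0.0, -0.0]
force: [0.5, -0.7, -0.6]
opening: 73.9
grasp_force: 0.0
```

```bash
python3 - <<'E'
from h import *
to(610.8,31.0,82,10)
E
```

```text
t 18.65 pos [610.8  31.8  81.9] phi 9.9 j6 1.25 F [ 0.5 -0.7 -0.6] open 73.9 g 0.0
turn [-0.0001  0.0002 -0.0035] shift [-0.0003  0.0027 -0.0002]
```

Correct y by 0.8 mm, then close lightly.

Emit:
drive_tool([
  [[0,0,0],[0,0.0025,0],0.2],
  [[0,0,0],[0,0.0025,0],0.25],
  [[0,0,0],[0,0.0025,0],0.28],
  [[0,0,0],[0,0.0025,0],0.31],
  [[0,0,0],[0,0.0025,0],0.4],
  [[0,0,0],[0,0.0025,0],0.4],
  [[0,0,0],[0,0.0025,0],0.4],
  [[0,0,0],[0,0.0025,0],0.4],
], force=5)

```text
time_s: 19.32
position: [610.9, 31.1, 81.9]
tcp_rot: [0.996, 0.086, -0.0, -0.0]
force: [0.3, -0.1, -0.3]
opening: 65.1
grasp_force: 5.0
```

```bash
python3 - <<'E'
from h import *
st()
E
```

```text
t 19.32 pos [610.92  31.14  81.95] phi 9.9 j6 1.25 Ftool [0.3 0.1 0.3] Mtool [ 0.03 -0.05  0.02] open 65.1 g 5.0
```

Emit:
drive_tool([
  [[0,0,0],[0,0,0],0.5],
  [[0,0,0],[0,0,0],0.5],
  [[0,0,0],[0,0,-0.004],0.5],
  [[0,0,0],[0,0,-0.008],0.5],
  [[0,0,0],[0,0,-0.012],0.5],
  [[0,0,0],[0,0,-0.012],0.5],
  [[0,0,0],[0,0,-0.012],0.5],
], force=20)

```text
time_s: 19.9
position: [610.8, 31.1, 85.5]
tcp_rot: [0.996, 0.086, -0.0, -0.0]
force: [-0.2, -0.5, -3.2]
opening: 64.2
grasp_force: 20.0
```

```bash
python3 - <<'E'
from h import *
from plant import bot
st(); bot.read_camera("top"); st()
E
```

```text
t 19.9 pos [610.84  31.07  85.47] phi 9.9 j6 1.25 Ftool [-0.3  0.4  3.2] Mtool [ 0.05 -0.04  0.04] open 64.2 g 20.0
t 19.95 pos [610.79  31.09  85.41] phi 9.9 j6 1.25 Ftool [-0.1  0.5  2.4] Mtool [0.05 0.01 0.02] open 64.2 g 20.0
```

Emit:
drive_tool([
  [[0,0,0],[0,0,-0.003],0.5],
  [[0,0,0],[0,0,-0.006],0.5],
  [[0,0,0],[0,0,-0.009],0.5],
  [[0,0,0],[0,0,-0.012],0.5],
  [[0,0,0],[0,0,-0.015],0.5],
  [[0,0,0],[0,0,-0.018],0.5],
  [[0,0,0],[0,0,-0.021],0.5],
  [[0,0,0],[0,0,-0.024],0.5],
  [[0,0,0],[0,0,-0.026],0.5],
  [[0,0,0],[0,0,-0.026],0.5],
])

```text
time_s: 20.78
position: [611.0, 31.1, 93.6]
tcp_rot: [0.996, 0.086, 0.0, 0.0]
force: [-0.0, 0.7, -3.2]
opening: 64.7
grasp_force: 20.0
```

```bash
python3 - <<'E'
from h import *
from plant import bot
for i in range(3): bot.read_camera("top"); st()
E
```

```text
t 20.83 pos [611.01  31.07  93.48] phi 9.9 j6 1.25 Ftool [ 0.4 -0.2  3.4] Mtool [0.02 0.02 0.08] open 64.5 g 20.0
t 20.88 pos [610.92  31.11  93.37] phi 9.9 j6 1.25 Ftool [ 0.3 -0.3  3.5] Mtool [0.01 0.   0.  ] open 64.4 g 20.0
t 20.93 pos [610.91  31.07  93.34] phi 9.9 j6 1.25 Ftool [ 0.2 -0.1  3.2] Mtool [-0.02  0.01 -0.03] open 64.2 g 20.0
```

Emit:
drive_tool([
  [[0,0,0],[0,0,-0.002],0.5],
  [[0,0,0],[0,0,-0.004],0.5],
  [[0,0,0],[0,0,-0.006],0.5],
  [[0,0,0],[0,0,-0.008],0.5],
  [[0,0,0],[0,0,-0.01],0.5],
  [[0,0,0],[0,0,-0.01],0.5],
])

```text
time_s: 21.43
position: [611.1, 31.0, 96.6]
tcp_rot: [0.996, 0.086, 0.0, 0.0]
force: [0.6, -1.0, -2.0]
opening: 64.5
grasp_force: 20.0
```

```bash
python3 - <<'E'
from h import *
from plant import bot
for i in range(2): bot.read_camera("top"); st()
E
```

```text
t 21.48 pos [611.03  31.06  96.49] phi 9.9 j6 1.25 Ftool [-0.4 -1.   2.9] Mtool [-0.04  0.    0.  ] open 64.2 g 20.0
t 21.53 pos [610.95  31.06  96.4 ] phi 9.9 j6 1.25 Ftool [-0.  -1.2  3. ] Mtool [-0.   -0.01 -0.03] open 64.5 g 20.0
```

The bore is over the collar with no catching. I'll continue slowly.

Emit:
drive_tool([
  [[0,0,0],[0,0,-0.005],0.5],
  [[0,0,0],[0,0,-0.01],0.5],
  [[0,0,0],[0,0,-0.016],0.5],
  [[0,0,0],[0,0,-0.022],0.5],
  [[0,0,0],[0,0,-0.028],0.5],
  [[0,0,0],[0,0,-0.034],0.5],
  [[0,0,0],[0,0,-0.04],0.5],
  [[0,0,0],[0,0,-0.046],0.5],
  [[0,0,0],[0,0,-0.05],0.5],
  [[0,0,0],[0,0,-0.052],0.5],
])

```text
time_s: 22.37
position: [611.1, 31.1, 112.3]
tcp_rot: [0.996, 0.086, 0.0, 0.0]
force: [0.1, -0.5, -3.4]
opening: 64.4
grasp_force: 20.0
```

```bash
python3 - <<'E'
from h import *
from plant import bot
for i in range(2): bot.read_camera("top"); st()
E
```

```text
t 22.42 pos [611.07  31.04 112.27] phi 9.9 j6 1.25 Ftool [ 0.3 -0.3  3. ] Mtool [ 0.    0.   -0.02] open 64.6 g 20.0
t 22.47 pos [611.    31.08 112.1 ] phi 9.9 j6 1.25 Ftool [-0.4  0.2  3.2] Mtool [ 0.02 -0.01  0.06] open 64.5 g 20.0
```

Emit:
drive_tool([
  [[0,0,0],[0,0,-0.008],0.5],
  [[0,0,0],[0,0,-0.02],0.5],
  [[0,0,0],[0,0,-0.035],0.5],
  [[0,0,0],[0,0,-0.05],0.5],
  [[0,0,0],[0,0,-0.065],0.5],
  [[0,0,0],[0,0,-0.08],0.5],
  [[0,0,0],[0,0,-0.095],0.5],
  [[0,0,0],[0,0,-0.11],0.5],
  [[0,0,0],[0,0,-0.125],0.5],
  [[0,0,0],[0,0,-0.14],0.5],
])

```text
time_s: 23.3
position: [610.9, 31.0, 154.4]
tcp_rot: [0.996, 0.086, 0.0, 0.0]
force: [0.1, 0.0, -3.4]
opening: 63.8
grasp_force: 20.0
```

Emit:
drive_tool([
  [[0,0,0],[0,0,-0.015],0.5],
  [[0,0,0],[0,0,-0.03],0.5],
  [[0,0,0],[0,0,-0.045],0.5],
  [[0,0,0],[0,0,-0.06],0.5],
  [[0,0,0],[0,0,-0.08],0.5],
  [[0,0,0],[0,0,-0.11],0.5],
  [[0,0,0],[0,0,-0.14],0.5],
  [[0,0,0],[0,0,-0.18],0.5],
  [[0,0,0],[0,0,-0.22],0.5],
  [[0,0,0],[0,0,-0.26],0.5],
])

```text
time_s: 24.13
position: [611.2, 31.1, 233.7]
tcp_rot: [0.996, 0.086, 0.0, 0.0]
force: [-0.5, 0.1, -2.8]
opening: 64.2
grasp_force: 20.0
```

Emit:
drive_tool([
  [[0,0,0],[0,0,-0.03],0.5],
  [[0,0,0],[0,0,-0.04],0.5],
  [[0,0,0],[0,0,-0.04],0.5],
  [[0,0,0],[0,0,-0.04],0.5],
])

```text
time_s: 24.47
position: [610.8, 31.1, 243.7]
tcp_rot: [0.996, 0.086, -0.0, -0.0]
force: [-0.1, -0.0, -2.3]
opening: 64.3
grasp_force: 20.0
```

```bash
python3 - <<'E'
from h import *
to(433,296,245)
E
```

```text
t 24.47 pos [610.8  31.1 243.7] phi 9.9 j6 1.25 F [-0.1 -0.  -2.3] open 64.3 g 20.0
turn [-0.0003  0.0008 -0.    ] shift [-0.432  -0.9717 -0.004 ]
```

Emit:
drive_tool([
  [[0,0,0],[-0.02,-0.05,0],0.5],
  [[0,0,0],[-0.06,-0.13,0],0.5],
  [[0,0,0],[-0.1,-0.24,0],0.5],
  [[0,0,0],[-0.15,-0.35,0],0.5],
  [[0,0,0],[-0.2,-0.46,0],0.5],
  [[0,0,0],[-0.25,-0.57,0],0.5],
  [[0,0,0],[-0.3,-0.68,0],0.5],
  [[0,0,0],[-0.35,-0.79,0],0.5],
  [[0,0,0],[-0.39,-0.89,0],0.5],
  [[0,0,0],[-0.432,-0.972,0],0.5],
])

```text
time_s: 25.3
position: [430.5, 298.1, 243.1]
tcp_rot: [0.996, 0.087, -0.001, -0.0]
force: [1.5, 1.8, -3.0]
opening: 64.0
grasp_force: 20.0
```

Emit:
drive_tool([
  [[0,0,0],[0,0,0.05],0.5],
  [[0,0,0],[0,0,0.13],0.5],
  [[0,0,0],[0,0,0.22],0.5],
  [[0,0,0],[0,0,0.32],0.5],
  [[0,0,0],[0,0,0.42],0.5],
  [[0,0,0],[0,0,0.5],0.5],
  [[0,0,0],[0,0,0.55],0.5],
  [[0,0,0],[0,0,0.57],0.5],
  [[0,0,0],[0,0,0.57],0.5],
  [[0,0,0],[0,0,0.57],0.5],
])

```text
time_s: 26.13
position: [433.1, 296.4, 73.4]
tcp_rot: [0.996, 0.086, 0.0, -0.0]
force: [0.3, 1.2, -2.7]
opening: 64.1
grasp_force: 20.0
```

```bash
python3 - <<'E'
from h import *
from plant import bot
bot.read_camera("top");bot.read_camera("top");st()
to(433,296,49)
E
```

```text
t 26.23 pos [434.22 296.65  74.57] phi 9.91 j6 1.77 Ftool [-0.9 -0.9  2.9] Mtool [ 0.05 -0.02 -0.08] open 63.9 g 20.0
t 26.23 pos [434.2 296.6  74.6] phi 9.9 j6 1.77 F [-1.1  0.7 -2.9] open 63.9 g 20.0
turn [-0.0013 -0.0057  0.    ] shift [-0.0046  0.0015  0.0852]
```

Emit:
drive_tool([
  [[0,0,0],[0,0,0.03],0.5],
  [[0,0,0],[0,0,0.055],0.5],
  [[0,0,0],[0,0,0.07],0.5],
  [[0,0,0],[0,0,0.078],0.5],
  [[0,0,0],[0,0,0.08],0.5],
  [[0,0,0],[0,0,0.08],0.5],
  [[0,0,0],[0,0,0.08],0.5],
  [[0,0,0],[0,0,0.08],0.5],
])

```text
time_s: 26.9
position: [433.3, 296.1, 48.9]
tcp_rot: [0.996, 0.086, 0.0, -0.0]
force: [-0.3, -0.9, -1.5]
opening: 64.4
grasp_force: 20.0
```

```bash
python3 - <<'E'
from h import *
st()
E
```

```text
t 26.9 pos [433.25 296.11  48.93] phi 9.89 j6 1.77 Ftool [-0.5  0.9  1.5] Mtool [ 0.03 -0.06  0.02] open 64.4 g 20.0
```

Just touching the board (about 1.5 N has come off the tool). Lower 0.5 mm, then ease the grip open.

Emit:
drive_tool([
  [[0,0,0],[0,0,0.001],0.5],
  [[0,0,0],[0,0,0.002],0.5],
  [[0,0,0],[0,0,0.002],0.5],
  [[0,0,0],[0,0,0.002],0.5],
])

```text
time_s: 27.23
position: [433.3, 296.1, 48.9]
tcp_rot: [0.996, 0.086, 0.0, -0.0]
force: [-2.7, -1.3, 4.7]
opening: 64.2
grasp_force: 20.0
```

```bash
python3 - <<'E'
from h import *
from plant import bot
bot.read_camera("top");st()
E
```

```text
t 27.28 pos [433.26 296.11  48.85] phi 9.9 j6 1.77 Ftool [-3.8  1.3 -5.3] Mtool [-0.21 -0.58 -0.01] open 64.3 g 20.0
```

Seated. Open and retreat straight up.

Emit:
drive_tool([
  [[0,0,0],[0,0,-0.001],0],
  [[0,0,0],[0,0,-0.001],0],
  [[0,0,0],[0,0,-0.001],0],
  [[0,0,0],[0,0,-0.001],0],
  [[0,0,0],[0,0,-0.001],0],
  [[0,0,0],[0,0,-0.02],0],
  [[0,0,0],[0,0,-0.08],0],
  [[0,0,0],[0,0,-0.2],0],
  [[0,0,0],[0,0,-0.33],0],
  [[0,0,0],[0,0,-0.46],0],
])

```text
time_s: 28.12
position: [432.5, 295.8, 187.9]
tcp_rot: [0.996, 0.086, -0.0, 0.0]
force: [1.7, -0.3, 0.1]
opening: 91.8
grasp_force: 0.0
```

Emit:
drive_tool([
  [[0,0,0],[0,0,-0.1],0],
  [[0,0,0],[0,0,-0.2],0],
  [[0,0,0],[0,0,-0.2],0],
  [[0,0,0],[0,0,-0.2],0],
  [[0,0,0],[0,0,-0.2],0],
  [[0,0,0],[0,0,-0.2],0],
])

```text
time_s: 28.62
position: [432.1, 295.6, 244.5]
tcp_rot: [0.996, 0.086, -0.002, 0.0]
force: [-0.6, 0.7, 0.0]
opening: 92.3
grasp_force: 0.0
```

```bash
python3 - <<'E'
from h import *
from plant import bot
st()
w=bot.read_camera("wrist"); t=bot.read_camera("top")
from scipy.optimize import least_squares
def cloud(w):
    d=w["depth"]; m=w["mtx"]; vv,uu=np.mgrid[0:400,0:640]
    return np.stack([(uu-m[0,2])/m[0,0]*d,(vv-m[1,2])/m[1,1]*d,d],-1)@R.from_quat(w["rotation"]).as_matrix().T+w["position"],d>0
P,ok=cloud(w)
k=(np.hypot(P[...,0]-433,P[...,1]-296)<60)&(abs(P[...,2]-92)<5)&ok
c=max(cv2.findContours(k.astype(np.uint8),cv2.RETR_EXTERNAL,cv2.CHAIN_APPROX_NONE)[0],key=cv2.contourArea)
X=np.array([ray(w,p,92)[:2] for p in cv2.convexHull(c)[:,0]])
s=least_squares(lambda v:np.hypot(X[:,0]-v[0],X[:,1]-v[1])-v[2],[433,296,32],loss="soft_l1"); q=P[k]
print("rim",s.x,"z",np.median(q[:,2]),"slope",np.linalg.lstsq(np.c_[q[:,:2]-q[:,:2].mean(0),np.ones(len(q))],q[:,2],rcond=None)[0])
P,ok=cloud(t); k=(np.hypot(P[...,0]-520,P[...,1]+288)<60)&(P[...,2]>11)&(P[...,2]<22)&ok; print("washer",k.sum(),P[k].mean(0).round(1))
# board via wrist
hsv=cv2.cvtColor(w["frame"],cv2.COLOR_BGR2HSV); P,ok=cloud(w)
b=((hsv[...,1]>90)&(hsv[...,0]<25)&(hsv[...,2]>60)&(abs(P[...,2]-12)<8)&(np.hypot(P[...,0]-433,P[...,1]-296)<140)).astype(np.uint8)
X=P[b>0][:,:2].astype(np.float32); print("board",cv2.minAreaRect(X),len(X))
E
```

```text
t 28.62 pos [432.1  295.65 244.47] phi 9.9 j6 1.77 Ftool [-0.4 -0.7 -0. ] Mtool [ 0.01  0.01 -0.  ] open 92.3 g 0.0
rim [433.35804564 295.60549735  31.93180543] z 91.70176620133174 slope [ 6.00316456e-05 -7.42379843e-04  9.16482991e+01]
washer 267 [ 518.3 -289.7   15.2]
board ((432.6564025878906, 296.3348388671875), (169.0906524658203, 169.57887268066406), 76.4745101928711) 11393
```

The base is upright and within 1 mm of the board's centre, the washer is flat in the tray, and the nut hasn't been touched since it was aligned. Handing in.

```bash
python3 -c "
from plant import bot
print(bot.sign_off())"
```

```text
the job is handed in; nothing more can be done
None
```

I handed the job in at about 29 s, with no verdict returned: the nut's line measured within about 1° of the stud's, the washer lies flat in the tray, and the base stands upright within 1 mm of the board's centre.

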